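Fetch the drone batteries from the tilt-out bin

ROBOT

A 6-joint arm with a two-finger parallel gripper is mounted at the origin on the work surface. World frame = base frame: x ahead of the robot, y to its left, z up, the work surface at z = 0. Lengths are in m, angles in rad, forces in N, time in s.
With the tool pointing down it reaches from about 0.425 to 0.95 m from the base axis. Payload 3.5 kg.
Tool frame: the origin (TCP) lies at the very end of the fingers, on their centre line; the grasp point (between the pads) lies 19 mm behind it (ctrl.grip_point_offset is the distance from the TCP to the grasp point, in m); z points along the fingers, y is the line along which they close (so a half turn about z gives the same grasp; the last joint's range is limited). The gripper opens to 85 mm and grips with 20 to 120 N. Pads are 22 mm wide; open, the fingers measure 114 mm over their backs; the gripper's body (76 mm by 85 mm) begins 54 mm behind the grasp point. The pads swing forward as they close: fully open they stand 13 mm farther back than shut.
Start: joints at [1.138, 0.286, 1.577, -0, 1.279, -0.15], TCP at [0.188, 0.648, 0.231] pointing down, gripper open.
Joint ranges: [-2.77, 2.77], [-0.9, 2.22], [0.21, 2.48], [-1.53, 4.67], [0.24, 2.81], [-2.84, 2.84]. Speed limits (rad/s): [2.79, 2.79, 3.14, 3.14, 3.14, 3.14].

INTERFACE

Orientations are given as a unit quaternion [x, y, z, w].
In Python, from plant import ctrl gives the robot as it stands. The module is installed in compiled form; this text tells all that it offers.
- The arm moves only by the shell command python3 -m pendant 'ROWS' [OPENING] [FORCE]. ROWS is JSON, a list of rows, each an object of numbers: "dx", "dy", "dz": the shift along the tool's x, y, z in cm; "twist": the turn about the tool's z in degrees. A call has 1 to 10 rows; each row is the pose to reach, as a shift and turn from the pose commanded when the call began, along the tool's axes at that moment; what a row does not reach only later rows make up. A row lasts 1/8 s, in which the tool goes at most 62.5 mm and 10.7 degrees, less where a joint would pass 70% of its speed; a pose out of reach is approached as far as the arm can. A call with a gripper value outside its range is refused whole. OPENING is the opening in per cent of the stroke, from 0 (shut) to 100 (fully open), set as the call begins (- or left out, the last holds). The fingers move at their own pace and stop on an object; FORCE is the grip in N (left out, the last holds). Time passes only in rows, so rows that repeat a pose let the fingers close. It gives the time, the measured TCP pose, the force, the opening and the grip force at its end, in the units of the state.
- ctrl.get_state(): the state, without advancing time (a new reading comes with each control period).
- ctrl.read_camera(name): name is "scene" or "top" or "wrist"; returns a dict with "img" (420x560x3 uint8, red, green, blue), "depth" (420x560 float32, m along the optical axis (not along the pixel's ray), 0 where there is no reading), "camera_matrix" (3x3 intrinsics, pixels), "xyz" and "rotation" of the camera in the world; the wrist camera has in their place "tool_from_camera" (4x4, takes a point from camera to tool coordinates, whose origin is the TCP and whose axes are the flange's). Camera axes: x right, y up, looking along -z (the intrinsics and any distortion apply to the point x, -y, -z); pixel columns grow to the right and rows downward; lengths in m; the calibration is good to about 2 mm. A picture is of the moment at which its call begins: read the wrist's pose just before it.
- ctrl.sign_off(): hands the job in; it is judged then, once.
The state is a dict: "time": time; "qpos": joint angles; "dq": joint speeds; "joint_efforts": joint torques, N m; "eef_pos": TCP position; "tcp_rot": TCP orientation; "contact_force": force on the tool from outside, world axes, zero at the start; "wrist_torque": the same for the moment, N m; "opening": opening from 0.0 (shut) to 1.0 (fully open); "finger_force": force on a finger pad.
Only numpy, scipy, OpenCV 4.12 (cv2) and the standard library are available. Lean on these libraries where they do the work, as an engineer would, in place of code of your own. Each camera call takes 0.05 s, during which the arm holds its last target. There are 200 camera calls.

TASK

Swing the tilt-out bin forward from its rack until it stops, then scoop both drone battery packs out of its mouth and set them down flat, side by side, on the floor of the shallow grey tray without dropping or throwing them. Then swing the empty bin back home, leaving everything else on the table and the rack where it is.

Things in the scene. Friction and masses are not known exactly. Their poses are not given: they have to be found in the camera images.
- bin (a joint): tilt of the frosted grey bin, rad: 0 = home in the white rack, 0.70 = fully forward at its stop, top swinging towards the rack's front. Stiff hinge: the bin stays wherever it is left; about 4 N at the tab moves it. Its front wall leans forward from vertical by 0.21 rad + this value.
- bin_in (a point): inner floor of the bin, midway along the hinge, 35 mm behind the front wall's inner face; turns with the bin: z up along the front wall, x square to it into the bin, y along the hinge. Inside 70 mm (x) x 254 mm (y). Walls above the floor: front 120 mm (5 mm thick), back only 60 mm, sides 60 mm at the back stepping up to 100 mm at the front (4 mm thick); open on top.
- bin_hinge (a point): fixed point on the rack: middle of the hinge line, 90 mm above the table, at the corner of the bin's inner floor and the inner face of its front wall. Does not turn with the bin: y along the hinge, z up, -x is the rack's front. Rack side panels reach 195 mm above the table; its rear top board, 201 mm high, begins 100 mm behind the hinge.
- bin_tab (a point): middle of the top edge of the white finger tab on the bin's front wall, 150 mm up the wall from the hinge; turns with the bin, axes as bin_in. The tab is 45 mm wide (y), 10 mm thick (x) and rises 30 mm above the wall's top; its rear face is flush with the wall's inner face. It can be pinched, hooked from behind or pushed from the front.
- pack_a: black drone battery pack, rounded block 110 (x) x 46 (y) x 34 mm (z), about 0.2 kg, origin at its centre. It starts in the bin, +x end down on the bin's floor, -x end (brass contacts) up, -z face flat against the inside of the front wall, and stays so as the bin swings out. This one stands in the half of the bin towards the hinge's +y, its centre 48 to 56 mm from the bin's middle.
- pack_b: black drone battery pack, rounded block 110 (x) x 46 (y) x 34 mm (z), about 0.2 kg, origin at its centre. It starts in the bin, +x end down on the bin's floor, -x end (brass contacts) up, -z face flat against the inside of the front wall, and stays so as the bin swings out. This one stands in the half of the bin towards the hinge's -y, its centre 48 to 56 mm from the bin's middle.
- tray: shallow grey plastic tray, fixed to the table, 168 mm (x) x 198 mm (y) outside, 20 mm high, walls and floor 4 mm; origin centre of underside, z up. It stands to the left or the right in front of the rack, the tablets on the other side.
- tablets: stack of six tablets, 172 x 242 x 42 mm, lying flat, x the short side; origin centre of underside
- drone: small black quadcopter with round propeller guards, about 180 x 180 x 40 mm, on the table before the rack; origin centre of underside
- can: upright spray can, 66 mm diameter, 170 mm tall; origin centre of underside
- mug: white mug, 80 mm wide, 90 mm tall, handle on its +y side; origin centre of underside
- wheel: rubber robot wheel lying flat on the rack's rear top board, 68 mm diameter, 28 mm thick; origin centre of underside
- tape: roll of tape lying flat on the rack's rear top board, 68 mm outer diameter, 20 mm thick; origin centre of underside
There are look-alikes about, which are no part of the job. Leave any purple look-alike of the pack_a alone.

How it is judged:
On the way, in this order (a step that is already met when the one before it is completed fails the run):
1. the bin is swung fully forward, both packs still in it (value of joint bin above 0.62 rad and distance between each of pack_a, pack_b and bin_hinge below 0.12 m), for 0.2 s.
2. both packs lie flat and released on the tray's floor while the bin is still forward (value of joint bin above 0.3 rad and x of pack_a in the frame of tray between -0.08 and 0.08 m and y of pack_a in the frame of tray between -0.095 and 0.095 m and z of each of pack_a, pack_b in the frame of tray below 0.028 m and angle between the z axis of each of pack_a, pack_b and the z axis of tray, either way round below 0.15 rad and contact force between the fingers and pack_a below 0.1 N and linear speed of each of pack_a, pack_b below 0.03 m/s and x of pack_b in the frame of tray between -0.08 and 0.08 m and y of pack_b in the frame of tray between -0.095 and 0.095 m and contact force between the fingers and pack_b below 0.1 N), for 0.2 s.
At the end, for the whole second after the job is handed in: The bin is back home (tilt under 0.06 rad) and both packs lie flat (within 0.15 rad, either broad face down) on the floor of the tray, side by side and not on top of each other or on the rim, released and at rest (value of joint bin below 0.06 rad and x of pack_a in the frame of tray between -0.08 and 0.08 m and y of pack_a in the frame of tray between -0.095 and 0.095 m and z of each of pack_a, pack_b in the frame of tray below 0.028 m and angle between the z axis of each of pack_a, pack_b and the z axis of tray, either way round below 0.15 rad and contact force between the fingers and pack_a below 0.1 N and linear speed of each of pack_a, pack_b below 0.03 m/s and x of pack_b in the frame of tray between -0.08 and 0.08 m and y of pack_b in the frame of tray between -0.095 and 0.095 m and contact force between the fingers and pack_b below 0.1 N); the robot touches nothing.
It fails at once if a pack is dropped from more than about 5 cm or thrown (moving faster than 1 m/s out of the fingers) ((linear speed of pack_a above 1 m/s and contact force between the fingers and pack_a below 0.1 N) or (linear speed of pack_b above 1 m/s and contact force between the fingers and pack_b below 0.1 N)).
It fails at once if another thing on the table or the rack is moved by more than 3 cm (distance of any of tablets, drone, can, mug, wheel, tape from where it was at the start of the episode above 0.03 m).
It also fails if it takes over 72 s, if anything falls off the work surface, if the arm or the gripper's body presses on something with over 40 N, if the wrist force passes 120 N, or if a joint passes its speed limit or range.

## Working session

There is one attempt and no reset: what is moved stays moved. The work goes in short steps, Python scripts to look and compute and a shell command to move; the robot and the scene stay as the last step left them, time stands still between calls to the robot, and variables do not carry over. Pictures are saved under pics/ and viewed, at most 10 in all, crops included, and the job is handed in when it is done.

```bash
mkdir -p pics
cat > h.py <<'E'
import numpy as np, cv2
from plant import ctrl
from scipy.spatial.transform import Rotation as R
def cam(n):
    s=ctrl.get_state(); c=ctrl.read_camera(n)
    if n=="wrist":
        T=np.eye(4);T[:3,:3]=R.from_quat(s["tcp_rot"]).as_matrix();T[:3,3]=s["eef_pos"]
        T=T@np.array(c["tool_from_camera"]);c["P"],c["Rm"]=T[:3,3],T[:3,:3]
    else:
        c["P"]=np.array(c["xyz"]);r=np.array(c["rotation"])
        c["Rm"]=r if r.shape==(3,3) else R.from_quat(r).as_matrix()
    return c
def cloud(c):
    K=np.array(c["camera_matrix"]);d=c["depth"];v,u=np.mgrid[:d.shape[0],:d.shape[1]]
    p=np.stack([(u-K[0,2])/K[0,0]*d,-(v-K[1,2])/K[1,1]*d,-d],-1)
    w=p@c["Rm"].T+c["P"]; w[d==0]=np.nan
    return w
def save(c,n):cv2.imwrite("pics/"+n,c["img"][...,::-1])
E
python3 - <<'E'
from h import *
for n in("scene","top"):
    c=cam(n);save(c,n+"0.png");print(n,c["P"],c["Rm"].round(3).tolist(),{k:np.shape(v) for k,v in c.items()}, np.array(c["camera_matrix"]).tolist())
    np.save(n+"0.npy",cloud(c))
    print({k:v for k,v in c.items() if 'dist' in k})
print(ctrl.get_state(),ctrl.grip_point_offset)
E
```

```text
scene [ 0.93471511 -0.66095369  1.50603376] [[0.827, -0.49, 0.274], [0.562, 0.716, -0.414], [0.007, 0.496, 0.868]] {'img': (420, 560, 3), 'depth': (420, 560), 'camera_matrix': (3, 3), 'xyz': (3,), 'rotation': (4,), 'P': (3,), 'Rm': (3, 3)} [[536.0020729864927, 0.0, 283.0064520489087], [0.0, 536.0020729864927, 212.1249024220898], [0.0, 0.0, 1.0]]
{}
top [ 0.33559771 -0.01681884  1.4755198 ] [[0.003, 0.99, -0.139], [-1.0, 0.005, 0.009], [0.01, 0.139, 0.99]] {'img': (420, 560, 3), 'depth': (420, 560), 'camera_matrix': (3, 3), 'xyz': (3,), 'rotation': (4,), 'P': (3,), 'Rm': (3, 3)} [[464.88556553000495, 0.0, 274.53929704614103], [0.0, 464.88556553000495, 206.39492157803264], [0.0, 0.0, 1.0]]
{}
{'time': 0.1, 'qpos': array([ 1.13801088e+00,  2.87126950e-01,  1.57806516e+00,  1.80465897e-05,
        1.27863763e+00, -1.49991005e-01]), 'dq': array([ 0.00026467, -0.00133759, -0.00340278,  0.00196524, -0.00225703,
       -0.00122489]), 'joint_efforts': array([ 8.34490766e-04, -4.07299590e+01, -2.93697846e+01, -1.56272085e-04,
        3.42618194e-03, -2.20972134e-05]), 'eef_pos': array([0.18805197, 0.64763327, 0.23003355]), 'tcp_rot': array([ 1.40929025e-01,  9.90019070e-01, -1.06891255e-03, -3.29612047e-04]), 'contact_force': array([-0.77642485,  0.81892493,  0.24233085]), 'wrist_torque': array([0.03709256, 0.00626061, 0.00350628]), 'finger_force': 0.0, 'opening': 0.9979892859836386} 0.0187
```

View pics/scene0.png

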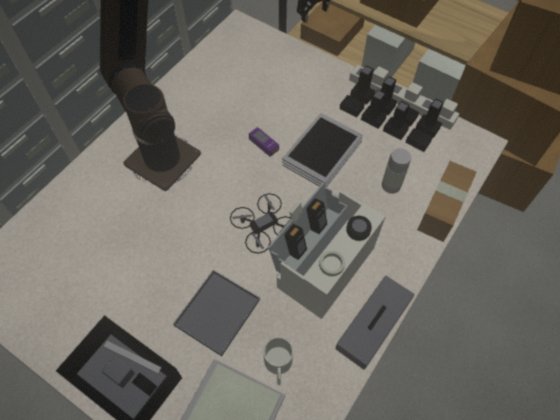

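View pics/top0.png

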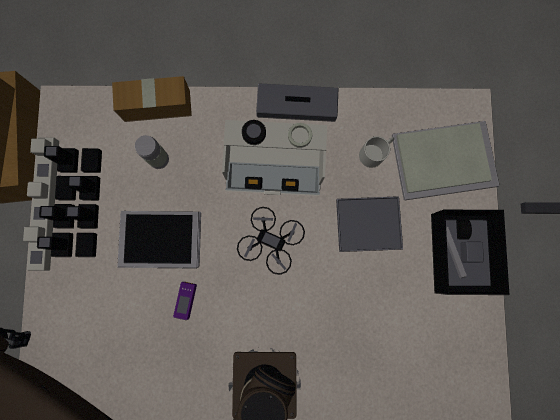

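The top view shows the rack at about (275,165) with two black packs and their brass contacts at (253,183) and (290,184). The grey tray is at (370,223), the drone at (270,240) and the tablets at (160,238). Candidates for the packs are the two black ones in the bin and the purple block at (185,300), which is the look-alike and stays put. Next I'll measure and confirm in a crop.

Run:
```python
from h import *
img=cv2.imread("pics/top0.png")
cv2.imwrite("pics/crop0.png",cv2.resize(img[105:285,190:430],None,fx=3.3,fy=3.3,interpolation=cv2.INTER_CUBIC))
for n in("top","scene"):
    w=np.load(n+"0.npy")
    def rect(z0,z1,x0,x1,y0,y1,nm):
        m=(w[...,2]>z0)&(w[...,2]<z1)&(w[...,0]>x0)&(w[...,0]<x1)&(w[...,1]>y0)&(w[...,1]<y1)
        p=w[m]; 
        if len(p)<10: print(nm,len(p));return
        r=cv2.minAreaRect(p[:,:2].astype(np.float32)*1000);print(n,nm,len(p),np.round(r[0],1),np.round(r[1],1),round(r[2],2),'z',np.median(p[:,2]).round(4),p.min(0).round(3),p.max(0).round(3))
        return
    rect(.197,.206,.4,.9,-.2,.2,"board")
    rect(.187,.198,.4,.9,-.2,.2,"panels")
    rect(.212,.26,.4,.9,-.2,.2,"above board")
    rect(.225,.26,.4,.66,-.2,.2,"tab?")
    rect(.010,.024,.2,.62,-.45,-.12,"tray")
    rect(.016,.024,.2,.62,-.45,-.12,"trayrim")
    rect(.002,.008,.3,.62,-.35,-.15,"trayfloor")
    for (u,v) in [(370,223),(253,183),(290,184)] if n=="top" else []: print(u,v,w[v,u])
```

```text
top board 2100 [655.1 -26. ] [289.6 205.8] 87.31 z 0.201 [ 0.547 -0.174  0.197] [0.763 0.117 0.206]
top panels 607 [655.8 -26.3] [290.4 205. ] 87.62 z 0.1963 [ 0.548 -0.175  0.187] [0.764 0.12  0.198]
top above board 776 [647.3 -36.1] [220.7 208.1] 87.66 z 0.227 [ 0.544 -0.142  0.212] [0.754 0.078 0.242]
top tab? 64 [549.3 -21.3] [43.7 11.1] 85.22 z 0.2352 [ 0.544 -0.043  0.226] [0.556 0.001 0.242]
top tray 519 [ 476.3 -287.4] [310.3 416.6] 54.38 z 0.017 [ 0.217 -0.45   0.01 ] [ 0.62  -0.123  0.024]
top trayrim 293 [ 506.8 -287.1] [209.7 332.7] 2.47 z 0.0195 [ 0.401 -0.45   0.016] [ 0.618 -0.123  0.024]
top trayfloor 2203 [ 460.8 -250.4] [318.4 199.6] 0.17 z 0.004 [ 0.301 -0.35   0.002] [ 0.62  -0.15   0.008]
370 223 [ 0.49104047 -0.33539358  0.00055569]
253 183 [0.58119951 0.0319418  0.19766414]
290 184 [ 0.57849096 -0.07139934  0.19973066]
scene board 1989 [658.2 -27.9] [293.7 206.5] 87.31 z 0.2006 [ 0.55  -0.179  0.197] [0.767 0.115 0.206]
scene panels 1030 [659.1 -26.8] [296.2 205.7] 87.34 z 0.1954 [ 0.55  -0.178  0.187] [0.767 0.121 0.198]
scene above board 844 [653.4 -28.7] [198.9 212.5] 85.1 z 0.2251 [ 0.547 -0.135  0.212] [0.761 0.078 0.242]
scene tab? 75 [554.9 -24.7] [44.6 14.9] 86.62 z 0.2334 [ 0.547 -0.047  0.225] [ 0.562 -0.002  0.242]
scene tray 619 [ 423.3 -285.7] [389. 330.] 0.43 z 0.0163 [ 0.228 -0.45   0.01 ] [ 0.619 -0.12   0.024]
scene trayrim 322 [ 510.4 -285.1] [210.  330.7] 0.78 z 0.0193 [ 0.405 -0.45   0.016] [ 0.618 -0.12   0.024]
scene trayfloor 1957 [ 459.8 -250. ] [199.6 319.4] 89.96 z 0.004 [ 0.3   -0.35   0.002] [ 0.619 -0.15   0.008]
```

View pics/crop0.png

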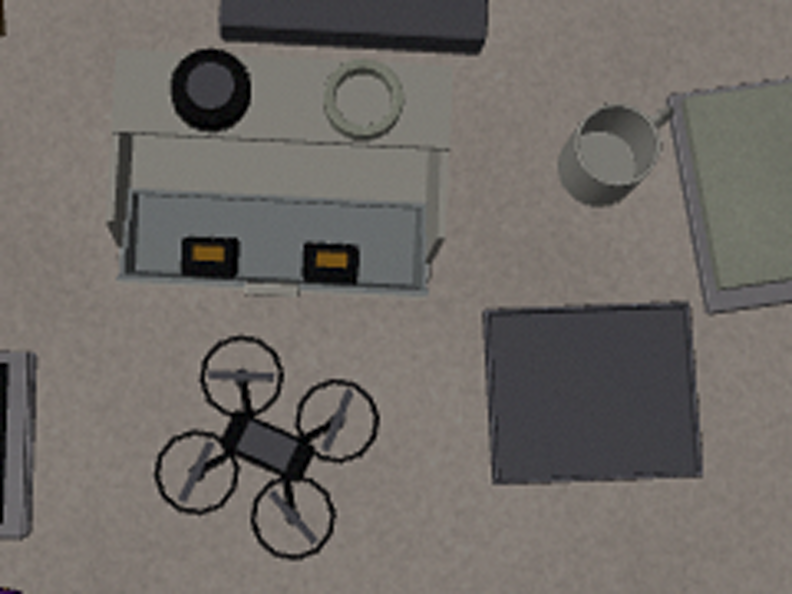

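The crop shows the white tab at crop (270,290) and the two black packs with brass contacts at (209,255) and (330,260). These are the bin packs, pack_a on the left (+y) and pack_b on the right. The tray is at (592,393). Next I'll refine the tray and hinge poses.

Run:
```python
from h import *
def ray(c,u,v,z):
    K=np.array(c["camera_matrix"]);d=c["Rm"]@np.array([(u-K[0,2])/K[0,0],-(v-K[1,2])/K[1,1],-1]);return c["P"]+d*(z-c["P"][2])/d[2]
for n,seed in(("top",(370,223)),("scene",(217,312))):
    c=cam(n);im=c["img"].copy();m=np.zeros((422,562),np.uint8)
    b=cv2.cvtColor(im,cv2.COLOR_RGB2GRAY);bl=(b<b[seed[1],seed[0]]+18).astype(np.uint8)
    k,l,st,_=cv2.connectedComponentsWithStats(bl);mm=(l==l[seed[1],seed[0]]).astype(np.uint8)
    ct=max(cv2.findContours(mm,0,2)[0],key=cv2.contourArea)
    p=np.array([ray(c,*q[0],.02)[:2] for q in ct],np.float32)*1000
    print(n,"tray",mm.sum(),cv2.minAreaRect(p))
    w=cloud(c)
    s=(w[...,2]>.198)&(w[...,2]<.2035)&(w[...,0]>.63)&(abs(w[...,1]+.025)<.11)&(w[...,0]<.9)
    q=w[s];y=q[:,1];e=[]
    for a in np.arange(-.13,.08,.01):
        t=q[(y>a)&(y<a+.01)]
        if len(t)>3:e.append((a+.005,t[:,0].min(),t[:,0].max()))
    e=np.array(e);print("front edge",np.polyfit(e[:,1-1]+.025,e[:,1],1),"rear",np.polyfit(e[:,0]+.025,e[:,2],1))
    t=(w[...,2]>.222)&(w[...,2]<.245)&(w[...,0]>.5)&(w[...,0]<.6)&(abs(w[...,1]+.025)<.05)
    t=w[t];print("tab",t.min(0),t.max(0),t[t[:,2]>.232].mean(0))
    t=(w[...,2]>.15)&(w[...,2]<.205)&(w[...,0]>.5)&(w[...,0]<.6)&(abs(w[...,1]+.025)<.12)&(c["img"].max(-1)<60)
    for sg in(1,-1):
        a=w[t];a=a[(a[:,1]+.025)*sg>0];print("dark",len(a),np.median(a,0),a.min(0),a.max(0))
```

```text
top tray 3379 ((487.3964538574219, -328.49749755859375), (169.38070678710938, 201.20806884765625), 2.499375104904175)
front edge [0.04912607 0.6845903 ] rear [-0.12427776  0.74232457]
tab [ 0.5437059  -0.04286923  0.22814551] [0.55313984 0.00055552 0.23900169] [ 0.54856036 -0.02238604  0.23516709]
dark 161 [0.57769315 0.02935016 0.19918632] [0.56388376 0.00461332 0.1514063 ] [0.59853011 0.07316965 0.20498768]
dark 159 [ 0.57244182 -0.07148019  0.19954804] [ 0.55865898 -0.10784345  0.1558492 ] [ 0.59807626 -0.03259855  0.20498706]
scene tray 3914 ((492.9979553222656, -333.24017333984375), (170.90724182128906, 199.20643615722656), 2.4415667057037354)
front edge [0.15253904 0.69720719] rear [0.04998977 0.76068567]
tab [ 0.54653371 -0.0461944   0.22238026] [ 0.56117499 -0.00165853  0.24195994] [ 0.55407541 -0.02351933  0.23484656]
dark 158 [0.58404435 0.01270233 0.19551793] [0.56623468 0.00549279 0.15008523] [0.59998811 0.05308529 0.20495587]
dark 221 [ 0.58679155 -0.0875044   0.19588712] [ 0.56256473 -0.09854032  0.15059246] [ 0.59995616 -0.04861191  0.20482897]
```

```bash
cat > go.py <<'E'
import sys
from h import *
# python3 go.py x y z [yaw of tool y, deg] : prints dx,dy,dz cm and twist
s=ctrl.get_state();M=R.from_quat(s["tcp_rot"]).as_matrix()
t=np.array([float(a) for a in sys.argv[1:4]])
d=M.T@(t-s["eef_pos"])*100
yaw=np.degrees(np.arctan2(M[1,1],M[0,1]))
print("pos",s["eef_pos"].round(4),"z axis",M[:,2].round(4),"yaw",yaw.round(2),"F",np.round(s["contact_force"],1),"t",s["time"])
print("d cm",d.round(2),"twist",(round(yaw-float(sys.argv[4]),2) if len(sys.argv)>4 else ""))
E
python3 go.py .50 -.02 .36 87.3
python3 -m pendant '[{"dz":-6},{"dx":-48,"dy":-55,"dz":-12,"twist":-10},{"dx":-48,"dy":-55,"dz":-12,"twist":-13.5},{"dx":-48,"dy":-55,"dz":-12,"twist":-13.5},{"dx":-48,"dy":-55,"dz":-12,"twist":-13.5},{"dx":-48,"dy":-55,"dz":-12,"twist":-13.5},{"dx":-48,"dy":-55,"dz":-12,"twist":-13.5},{"dx":-48,"dy":-55,"dz":-12,"twist":-13.5},{"dx":-48,"dy":-55,"dz":-12,"twist":-13.5},{"dx":-48,"dy":-55,"dz":-12,"twist":-13.5}]' 0 40
python3 go.py .50 -.02 .36 87.3
```

```text
pos [0.1881 0.6478 0.2304] z axis [-6.0e-04 -1.4e-03 -1.0e+00] yaw 73.8 F [ 0.1  0.2 -0.1] t 0.2
d cm [-48.58 -55.45 -12.88] twist -13.5
pos [0.1881 0.6478 0.2304] z axis [-6.0e-04 -1.4e-03 -1.0e+00] yaw 73.8 F [ 0.1  0.2 -0.1] t 0.2
d cm [-48.58 -55.45 -12.88] twist -13.5$[0]: bad value
```

```bash
python3 -m pendant '[{"dx":0,"dy":0,"dz":-6,"twist":0},{"dx":-48,"dy":-55,"dz":-12,"twist":-10},{"dx":-48,"dy":-55,"dz":-12,"twist":-13.5},{"dx":-48,"dy":-55,"dz":-12,"twist":-13.5},{"dx":-48,"dy":-55,"dz":-12,"twist":-13.5},{"dx":-48,"dy":-55,"dz":-12,"twist":-13.5},{"dx":-48,"dy":-55,"dz":-12,"twist":-13.5},{"dx":-48,"dy":-55,"dz":-12,"twist":-13.5},{"dx":-48,"dy":-55,"dz":-12,"twist":-13.5},{"dx":-48,"dy":-55,"dz":-12,"twist":-13.5}]' 0 40
python3 go.py .50 -.02 .36 87.3
```

```text
time: 1.45
eef_pos: [0.4247, 0.1378, 0.3377]
tcp_rot: [0.024, 1.0, 0.0, 0.0]
contact_force: [1.2, 0.4, -0.3]
opening: -0.002
finger_force: 0.0
pos [0.4247 0.1378 0.3377] z axis [ 9.e-04  2.e-04 -1.e+00] yaw 87.3 F [ 1.2  0.4 -0.3] t 1.45
d cm [ -8.26 -15.41  -2.23] twist 0.0
```

```bash
python3 -m pendant '[{"dx":-8,"dy":-15.4,"dz":-2,"twist":0},{"dx":-8,"dy":-15.4,"dz":-2,"twist":0},{"dx":-8,"dy":-15.4,"dz":-2,"twist":0},{"dx":-8,"dy":-15.4,"dz":-2,"twist":0},{"dx":-8,"dy":-15.4,"dz":-2,"twist":0}]'
python3 - <<'E'
from h import *
c=cam("wrist");save(c,"w1.png");w=cloud(c);np.save("w1.npy",w);print(c["P"],c["Rm"].round(3).tolist())
x,y,z=w[...,0],w[...,1],w[...,2]
t=w[(z>.222)&(z<.245)&(x>.5)&(x<.6)&(abs(y+.025)<.05)]
if len(t):print("tab",t.min(0),t.max(0),t[t[:,2]>.234].mean(0),cv2.minAreaRect(t[t[:,2]>.23][:,:2].astype(np.float32)*1000))
t=w[(z>.15)&(z<.206)&(x>.53)&(x<.6)&(abs(y+.025)<.11)&(c["img"].max(-1)<70)]
for s in(1,-1):
    a=t[(t[:,1]+.025)*s>0]
    if len(a):print("pack",len(a),np.median(a,0),a.min(0),a.max(0))
t=w[(z>.198)&(z<.204)&(x>.66)];print(len(t), t.min(0) if len(t) else "")
E
```

```text
time: 2.08
eef_pos: [0.4968, -0.0176, 0.357]
tcp_rot: [0.024, 1.0, 0.0, -0.0]
contact_force: [-0.2, 0.6, -0.3]
opening: 0.002
finger_force: 0.0
[ 0.42764148 -0.01503438  0.49930724] [[0.048, -0.959, -0.279], [0.999, 0.046, 0.013], [0.0, -0.279, 0.96]]
tab [ 0.5461442  -0.04335332  0.2223396 ] [0.552115   0.00117002 0.23594019] [ 0.54909029 -0.02135     0.23475847] ((549.0953369140625, -21.038333892822266), (44.52642822265625, 3.937235116958618), 87.23975372314453)
pack 1127 [0.5808816  0.03177374 0.19996807] [0.57004135 0.00986173 0.15441248] [0.59995422 0.05471159 0.20514853]
pack 947 [ 0.57530699 -0.07598855  0.19991112] [ 0.56516479 -0.09439783  0.19538947] [ 0.59665157 -0.0489804   0.20531763]
303 [ 0.68072165 -0.16185898  0.1980244 ]
```

View pics/w1.png

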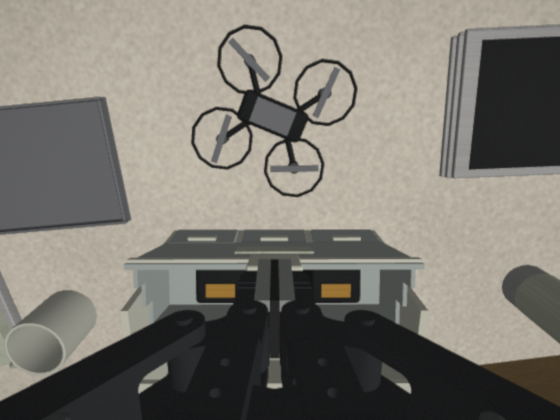

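The wrist view shows the tab at (275,262), brass contacts at (220,290) for pack_b and (336,290) for pack_a, and the drone at (275,110) below. Three views agree on a hinge at about (0.587, -0.0235) with yaw -2.7°. Next I'll hook the tab from behind.

```bash
python3 go.py .577 -.023 .224 87.3
python3 -m pendant '[{"dx":-8,"dy":-0.2,"dz":0,"twist":0},{"dx":-8,"dy":-0.2,"dz":0,"twist":0},{"dx":-8,"dy":-0.2,"dz":6,"twist":0},{"dx":-8,"dy":-0.2,"dz":11,"twist":0},{"dx":-8,"dy":-0.2,"dz":13.2,"twist":0},{"dx":-8,"dy":-0.2,"dz":13.2,"twist":0},{"dx":-8,"dy":-0.2,"dz":13.2,"twist":0}]'
python3 go.py .577 -.023 .224 87.3
```

```text
pos [ 0.4966 -0.0171  0.3571] z axis [-7.e-04  5.e-04 -1.e+00] yaw 87.34 F [-0.3  0.2  1. ] t 2.125
d cm [-8.06 -0.23 13.3 ] twist 0.04
time: 3.0
eef_pos: [0.5776, -0.0229, 0.2272]
tcp_rot: [0.023, 1.0, -0.0, 0.001]
contact_force: [-0.3, 0.1, 0.4]
opening: -0.001
finger_force: 0.0
pos [ 0.5776 -0.0229  0.2272] z axis [ 2.7e-03 -6.0e-04 -1.0e+00] yaw 87.38 F [-0.3  0.1  0.4] t 3.0
d cm [ 0.06 -0.02  0.32] twist 0.08
```

```bash
python3 -m pendant '[{"dx":0.4,"dy":0,"dz":0.1,"twist":0},{"dx":0.8,"dy":0,"dz":0.1,"twist":0},{"dx":1.5,"dy":0,"dz":0.3,"twist":0},{"dx":2.3,"dy":0,"dz":0.5,"twist":0},{"dx":3.1,"dy":0,"dz":0.8,"twist":0},{"dx":3.9,"dy":0,"dz":1.2,"twist":0},{"dx":4.6,"dy":0,"dz":1.6,"twist":0},{"dx":5.3,"dy":0,"dz":2.0,"twist":0},{"dx":6.0,"dy":0,"dz":2.5,"twist":0},{"dx":6.6,"dy":0,"dz":2.9,"twist":0}]'
python3 go.py .49 -.019 .174 87.3
```

```text
time: 4.25
eef_pos: [0.5103, -0.0205, 0.1955]
tcp_rot: [0.024, 1.0, -0.0, -0.0]
contact_force: [2.8, -1.0, 0.2]
opening: -0.0
finger_force: 1.1
pos [ 0.5103 -0.0205  0.1955] z axis [-7.e-04 -1.e-04 -1.e+00] yaw 87.3 F [ 2.8 -1.   0.2] t 4.25
d cm [2.03 0.06 2.15] twist -0.0
```

Contact is at about 3 N, so the bin is moving. Continuing to the stop.

```bash
python3 -m pendant '[{"dx":0.6,"dy":0,"dz":0.6,"twist":0},{"dx":1.2,"dy":0,"dz":1.1,"twist":0},{"dx":1.7,"dy":0,"dz":1.6,"twist":0},{"dx":2.1,"dy":0,"dz":2.1,"twist":0},{"dx":2.4,"dy":0,"dz":2.4,"twist":0},{"dx":2.5,"dy":0,"dz":2.5,"twist":0}]'
python3 go.py .49 -.019 .174 87.3
python3 - <<'E'
from h import *
c=cam("top");w=cloud(c);x,y,z=w[...,0],w[...,1],w[...,2]
t=w[(z>.14)&(z<.19)&(x>.44)&(x<.50)&(y>-.14)&(y<.1)];print(t.min(0),t.max(0),t.mean(0),len(t))
save(c,"top1.png")
E
```

```text
time: 5.0
eef_pos: [0.4878, -0.0194, 0.173]
tcp_rot: [0.024, 1.0, 0.0, 0.003]
contact_force: [4.7, 1.2, 5.7]
opening: -0.003
finger_force: 3.8
pos [ 0.4878 -0.0194  0.173 ] z axis [ 0.0055 -0.     -1.    ] yaw 87.27 F [4.7 1.2 5.7] t 5.0
d cm [-0.22  0.05 -0.1 ] twist -0.03
[ 0.46031146 -0.13929922  0.15229774] [0.49993979 0.09793238 0.17782173] [ 0.48989253 -0.06030932  0.16086303] 149
```

```bash
python3 -m pendant '[{"dx":0.3,"dy":0,"dz":0.4,"twist":0},{"dx":0.5,"dy":0,"dz":0.6,"twist":0},{"dx":0.5,"dy":0,"dz":0.6,"twist":0},{"dx":0.5,"dy":0,"dz":0.6,"twist":0}]'
```

```text
time: 5.55
eef_pos: [0.4877, -0.0194, 0.1728]
tcp_rot: [0.024, 1.0, -0.0, 0.009]
contact_force: [7.1, 4.6, 17.6]
opening: 0.003
finger_force: 9.4
```

```bash
python3 -m pendant '[{"dx":-0.8,"dy":0,"dz":-2,"twist":0},{"dx":-0.5,"dy":0,"dz":-8,"twist":0},{"dx":-2,"dy":0,"dz":-14,"twist":0},{"dx":-2,"dy":0,"dz":-19,"twist":0},{"dx":-2,"dy":0,"dz":-19,"twist":0},{"dx":-2,"dy":0,"dz":-19,"twist":0},{"dx":-2,"dy":0,"dz":-19,"twist":0}]' 100 40
python3 - <<'E'
from h import *
from scipy.ndimage import label
c=cam("wrist");save(c,"w2.png");w=cloud(c);c2=cam("top");w2=cloud(c2)
for nm,w,im in(("wrist",w,c["img"]),("top",w2,c2["img"])):
    x,y,z=w[...,0],w[...,1],w[...,2];hs=cv2.cvtColor(im,cv2.COLOR_RGB2HSV)
    for s,(a,b) in{"a":(-.01,.08),"b":(-.12,-.035)}.items():
        m=(z>.12)&(z<.19)&(x>.45)&(x<.62)&(y>a)&(y<b)
        br=w[m&(hs[...,1]>110)&(hs[...,2]>60)];bk=w[m&(im.max(-1)<55)]
        print(nm,s,"brass",len(br),br.mean(0).round(4) if len(br) else "", "black",len(bk),np.percentile(bk,[2,50,98],0).round(4).tolist() if len(bk) else "")
    H=np.array([.587,-.0235]);t=w[(z>.165)&(z<.2)&(x>.44)&(x<.5)&(abs(y+.02)<.04)];print("tab",len(t),t.min(0) if len(t) else "",t.max(0)if len(t) else "")
E
```

```text
time: 6.42
eef_pos: [0.4998, -0.0198, 0.3526]
tcp_rot: [0.024, 1.0, 0.001, -0.003]
contact_force: [-0.2, -0.8, -0.2]
opening: 1.003
finger_force: 0.0
wrist a brass 354 [0.5167 0.0359 0.1747] black 2712 [[0.5069, 0.0108, 0.1217], [0.5345, 0.0307, 0.1665], [0.6047, 0.0555, 0.1824]]
wrist b brass 353 [ 0.5117 -0.0682  0.1746] black 2670 [[0.502, -0.0905, 0.122], [0.5296, -0.0659, 0.1671], [0.6, -0.046, 0.1825]]
tab 1419 [ 0.46408356 -0.05334945  0.16500243] [0.49246633 0.00509246 0.18261538]
top a brass 23 [0.5127 0.035  0.1753] black 64 [[0.5018, 0.0152, 0.1567], [0.5069, 0.0323, 0.1669], [0.5203, 0.0526, 0.1826]]
top b brass 13 [ 0.5086 -0.0611  0.174 ] black 31 [[0.4981, -0.0759, 0.1554], [0.5031, -0.053, 0.1662], [0.512, -0.0461, 0.1807]]
tab 118 [ 0.46254113 -0.05847233  0.1650284 ] [0.49826666 0.01804842 0.18549806]
```

View pics/w2.png

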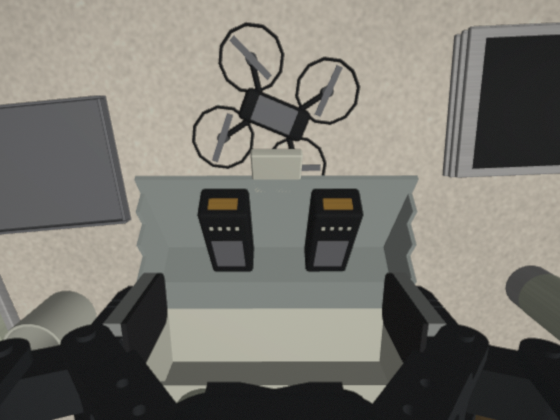

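Both packs lie on the forward front wall: brass at (223,204) for pack_b and (338,204) for pack_a, with the tab at (277,165). The bin is at its stop. I'll take pack_b first.

```bash
python3 go.py .5528 -.0694 .130 87.3
python3 -m pendant '[{"dx":-5.5,"dy":-4.8,"dz":0,"twist":0},{"dx":-5.5,"dy":-4.8,"dz":0,"twist":0},{"dx":-5.5,"dy":-4.8,"dz":6,"twist":0},{"dx":-5.5,"dy":-4.8,"dz":12,"twist":0},{"dx":-5.5,"dy":-4.8,"dz":14,"twist":0},{"dx":-5.5,"dy":-4.8,"dz":14,"twist":0},{"dx":-5.5,"dy":-4.8,"dz":14,"twist":0}]' 
python3 go.py .5528 -.0694 .130 87.3
```

```text
pos [ 0.5002 -0.0199  0.3533] z axis [-4.e-03  9.e-04 -1.e+00] yaw 87.3 F [-0.  -0.6 -1.1] t 6.525
d cm [-5.58 -4.71 22.3 ] twist -0.0
time: 7.4
eef_pos: [0.5553, -0.071, 0.2186]
tcp_rot: [0.024, 1.0, -0.001, 0.002]
contact_force: [-0.2, -1.0, 0.5]
opening: 1.0
finger_force: 0.0
pos [ 0.5553 -0.071   0.2186] z axis [ 0.0049 -0.0015 -1.    ] yaw 87.31 F [-0.2 -1.   0.5] t 7.4
d cm [0.3  0.16 8.86] twist 0.01
```

```bash
python3 -m pendant '[{"dx":0.1,"dy":0.1,"dz":4,"twist":0},{"dx":0.1,"dy":0.1,"dz":7,"twist":0},{"dx":0.1,"dy":0.1,"dz":8.6,"twist":0},{"dx":0.1,"dy":0.1,"dz":8.6,"twist":0},{"dx":0.1,"dy":0.1,"dz":8.6,"twist":0}]' 
python3 go.py .5528 -.0694 .130 87.3
python3 - <<'E'
from h import *
c=cam("wrist");save(c,"w3.png")
E
```

```text
time: 8.02
eef_pos: [0.5541, -0.07, 0.1315]
tcp_rot: [0.024, 1.0, -0.0, 0.002]
contact_force: [-0.5, -0.2, 0.2]
opening: 0.998
finger_force: 0.0
pos [ 0.5541 -0.07    0.1315] z axis [ 0.0034 -0.0011 -1.    ] yaw 87.3 F [-0.5 -0.2  0.2] t 8.025
d cm [0.13 0.05 0.15] twist -0.0
```

View pics/w3.png

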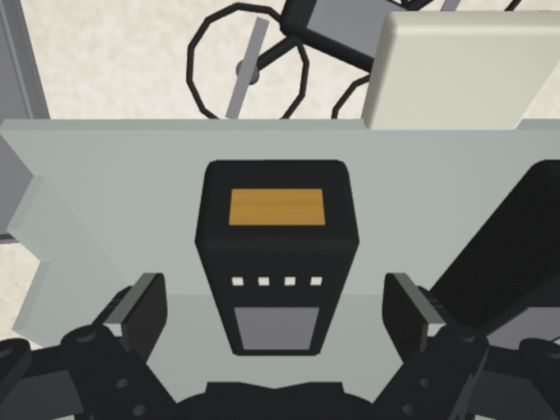

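Pack_b (brass at (277,207)) is centred between the pads at (140,315) and (415,315). Closing.

```bash
python3 -m pendant '[{"dx":0.1,"dy":0,"dz":0.1,"twist":0},{"dx":0.1,"dy":0,"dz":0.1,"twist":0},{"dx":0.1,"dy":0,"dz":0.1,"twist":0},{"dx":0.1,"dy":0,"dz":0.1,"twist":0},{"dx":0.1,"dy":0,"dz":0.1,"twist":0},{"dx":0.1,"dy":0,"dz":0.1,"twist":0}]' 35 50
python3 -m pendant '[{"dx":1.0,"dy":0,"dz":-1.0,"twist":0},{"dx":2.0,"dy":0,"dz":-2.0,"twist":0},{"dx":3.5,"dy":0,"dz":-3.5,"twist":0},{"dx":5.0,"dy":0,"dz":-5.0,"twist":0},{"dx":6.5,"dy":0,"dz":-6.5,"twist":0},{"dx":8,"dy":0,"dz":-8.0,"twist":0},{"dx":8.5,"dy":0,"dz":-10,"twist":0},{"dx":8.5,"dy":0,"dz":-11.5,"twist":0},{"dx":8.5,"dy":0,"dz":-11.5,"twist":0}]'
python3 - <<'E'
from h import *
c=cam("wrist");save(c,"w4.png")
E
```

```text
time: 8.82
eef_pos: [0.5518, -0.0695, 0.129]
tcp_rot: [0.024, 1.0, -0.0, 0.0]
contact_force: [-2.5, -0.2, 6.0]
opening: 0.528
finger_force: 52.0
time: 9.95
eef_pos: [0.4674, -0.0657, 0.2449]
tcp_rot: [0.024, 1.0, -0.001, 0.002]
contact_force: [0.7, 0.3, -2.4]
opening: 0.527
finger_force: 51.5
```

View pics/w4.png

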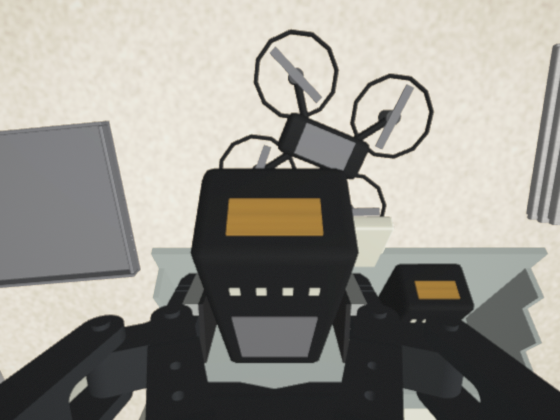

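Pack_b is held firmly at its original tilt (brass at (275,217)). Carrying it over the tray.

```bash
python3 go.py .510 -.373 .20 92.5
python3 -m pendant '[{"dx":-1,"dy":-4,"dz":-1,"twist":0},{"dx":-2,"dy":-10,"dz":-1,"twist":-2},{"dx":-3,"dy":-16,"dz":-1,"twist":-3},{"dx":-4,"dy":-21,"dz":0,"twist":-4},{"dx":-5,"dy":-26,"dz":2,"twist":-5.2},{"dx":-5.7,"dy":-29,"dz":4,"twist":-5.2},{"dx":-5.7,"dy":-30.5,"dz":4.5,"twist":-5.2},{"dx":-5.7,"dy":-30.5,"dz":4.5,"twist":-5.2},{"dx":-5.7,"dy":-30.5,"dz":4.5,"twist":-5.2}]'
python3 go.py .510 -.373 .055 92.5
python3 - <<'E'
from h import *
c=cam("wrist");w=cloud(c);s=ctrl.get_state();p=s["eef_pos"]
# held pack: dark points near TCP
x,y,z=w[...,0],w[...,1],w[...,2]
m=(abs(y-p[1])<.02)&(x<p[0]+.03)&(x>p[0]-.08)&(z<p[2]+.06)&(z>p[2]-.06)
q=w[m]-p
# profile along y~0
for a in np.arange(-.07,.03,.01):
    t=q[(q[:,0]>a)&(q[:,0]<a+.01)]
    if len(t):print((a+.005).round(3),np.median(t[:,2]).round(4),len(t))
# tray rim
t=w[(z>.014)&(z<.026)&(x>.36)&(x<.62)&(y<-.2)&(y>-.45)];print("rim",t.min(0),t.max(0))
save(c,"w5.png")
E
```

```text
pos [ 0.4669 -0.0656  0.2437] z axis [ 8.e-04 -3.e-04 -1.e+00] yaw 87.29 F [-0.2  0.4 -2.6] t 10.0
d cm [ -5.75 -30.5    4.38] twist -5.21
time: 11.12
eef_pos: [0.5097, -0.3719, 0.1992]
tcp_rot: [-0.022, 1.0, -0.0, 0.0]
contact_force: [0.5, -0.2, -2.5]
opening: 0.53
finger_force: 51.9
pos [ 0.5097 -0.3719  0.1992] z axis [ 7.e-04 -2.e-04 -1.e+00] yaw 92.55 F [ 0.5 -0.2 -2.5] t 11.125
d cm [-1.000e-02 -1.000e-01  1.442e+01] twist 0.05
-0.055 0.0304 674
-0.045 0.0386 5972
-0.035 0.0505 6419
-0.025 0.0496 3029
-0.015 0.0421 2199
-0.005 0.0339 1712
0.005 0.027 1406
0.015 0.019 1053
0.025 0.0113 852
rim [ 0.40484764 -0.44997383  0.01400543] [ 0.59783196 -0.22766649  0.02166635]
```

The measured tilt of the held pack is 37.7°, which matches the model. Lowering until its lower edge is near the floor.

```bash
python3 -m pendant '[{"dx":0,"dy":-0.1,"dz":4,"twist":0},{"dx":0,"dy":-0.1,"dz":8,"twist":0},{"dx":0,"dy":-0.1,"dz":11,"twist":0},{"dx":0,"dy":-0.1,"dz":13.5,"twist":0},{"dx":0,"dy":-0.1,"dz":14.8,"twist":0},{"dx":0,"dy":-0.1,"dz":15.2,"twist":0},{"dx":0,"dy":-0.1,"dz":15.4,"twist":0},{"dx":0,"dy":-0.1,"dz":15.4,"twist":0}]'
python3 go.py .488 -.373 .011 92.5
```

```text
time: 12.18
eef_pos: [0.51, -0.3744, 0.0456]
tcp_rot: [-0.022, 1.0, -0.001, 0.001]
contact_force: [-0.4, -0.1, -1.8]
opening: 0.53
finger_force: 52.1
pos [ 0.51   -0.3744  0.0456] z axis [ 0.0014 -0.0014 -1.    ] yaw 92.5 F [-0.4 -0.1 -1.8] t 12.175
d cm [2.19 0.24 3.46] twist -0.0
```

```bash
python3 -m pendant '[{"dx":0,"dy":0,"dz":0.2,"twist":0},{"dx":0.6,"dy":0,"dz":0.7,"twist":0},{"dx":1.1,"dy":0,"dz":1.2,"twist":0},{"dx":1.6,"dy":0,"dz":1.8,"twist":0},{"dx":1.9,"dy":0,"dz":2.4,"twist":0},{"dx":2.2,"dy":0,"dz":3.0,"twist":0},{"dx":2.3,"dy":0,"dz":3.3,"twist":0},{"dx":2.3,"dy":0,"dz":3.4,"twist":0},{"dx":2.3,"dy":0,"dz":3.4,"twist":0}]' - 22
python3 go.py .488 -.373 .011 92.5
python3 - <<'E'
from h import *
c=cam("wrist");w=cloud(c);s=ctrl.get_state();p=s["eef_pos"]
x,y,z=w[...,0],w[...,1],w[...,2]
q=w[(abs(y-p[1])<.015)&(abs(x-p[0])<.1)&(z<.12)]
for a in np.arange(-.09,.03,.01):
    t=q[(q[:,0]-p[0]>a)&(q[:,0]-p[0]<a+.01)]
    if len(t):print((a+.005).round(3),np.median(t[:,2]).round(4),len(t))
E
```

```text
time: 13.3
eef_pos: [0.4852, -0.3761, 0.0141]
tcp_rot: [-0.023, 1.0, -0.0, -0.002]
contact_force: [-12.1, 3.9, 14.9]
opening: 0.528
finger_force: 54.7
pos [ 0.4852 -0.3761  0.0141] z axis [-3.4e-03 -3.0e-04 -1.0e+00] yaw 92.59 F [-12.1   3.9  14.9] t 13.3
d cm [-0.29  0.3   0.31] twist 0.09
-0.085 -0.0004 1991
-0.075 0.0068 2012
-0.065 0.0036 1880
-0.055 0.0036 1811
-0.045 0.0457 4683
-0.035 0.0485 2862
-0.025 0.0474 2589
-0.015 0.047 4150
-0.005 0.0894 6378
0.005 0.0445 1949
0.015 0.0434 1805
0.025 0.0422 1640
```

```bash
python3 -m pendant '[{"dx":-0.3,"dy":0,"dz":-0.2,"twist":0},{"dx":-0.3,"dy":0,"dz":-0.2,"twist":0},{"dx":-0.3,"dy":0,"dz":-0.2,"twist":0},{"dx":-0.3,"dy":0,"dz":-0.2,"twist":0}]' 62 22
python3 -m pendant '[{"dx":0,"dy":0,"dz":-1,"twist":0},{"dx":0,"dy":0,"dz":-3,"twist":0},{"dx":0,"dy":0,"dz":-7,"twist":0},{"dx":0,"dy":0,"dz":-13,"twist":0},{"dx":0,"dy":0,"dz":-19,"twist":0},{"dx":0,"dy":0,"dz":-24,"twist":0},{"dx":0,"dy":0,"dz":-24,"twist":0},{"dx":0,"dy":0,"dz":-24,"twist":0}]'
python3 - <<'E'
from h import *
c=cam("wrist");w=cloud(c);save(c,"w6.png")
x,y,z=w[...,0],w[...,1],w[...,2]
t=w[(z>.028)&(z<.08)&(x>.36)&(x<.62)&(y<-.2)&(y>-.45)]
print(len(t),cv2.minAreaRect(t[:,:2].astype(np.float32)*1000));A=np.c_[t[:,:2]-t[:,:2].mean(0),np.ones(len(t))];print(np.linalg.lstsq(A,t[:,2],rcond=None)[0])
t=w[(z>.016)&(z<.024)&(x>.36)&(x<.62)&(y<-.2)&(y>-.46)];print("rim",cv2.minAreaRect(t[:,:2].astype(np.float32)*1000))
E
python3 go.py .488 -.373 .25 87.3
```

```text
time: 13.85
eef_pos: [0.4893, -0.3745, 0.012]
tcp_rot: [-0.022, 1.0, 0.0, -0.0]
contact_force: [-0.5, -0.1, -0.3]
opening: 0.621
finger_force: 0.0
time: 14.85
eef_pos: [0.4892, -0.3745, 0.2532]
tcp_rot: [-0.022, 1.0, -0.0, 0.0]
contact_force: [-0.7, 0.3, -0.5]
opening: 0.618
finger_force: 0.0
4946 ((489.1209411621094, -376.7845458984375), (109.1142349243164, 46.07828140258789), 2.719595193862915)
[ 0.00695424 -0.00027077  0.03747784]
rim ((512.4409790039062, -346.0130310058594), (206.93809509277344, 234.1179656982422), 2.4433603286743164)
pos [ 0.4889 -0.3741  0.2516] z axis [-0.0012  0.0012 -1.    ] yaw 92.5 F [0.5 0.9 0.1] t 14.9
d cm [0.08 0.12 0.16] twist 5.2
```

View pics/w6.png

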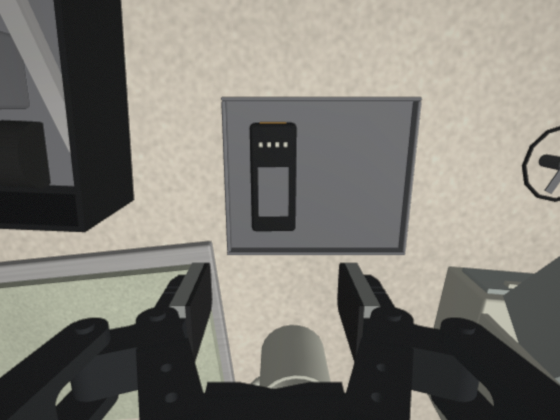

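Pack_b lies flat in the tray (centre (272,177), top at 37.5 mm, tilt 0.4°). Now pack_a.

```bash
python3 go.py .556 .0314 .25 87.3
python3 -m pendant '[{"dx":-1,"dy":5,"dz":-1,"twist":1},{"dx":-2,"dy":11,"dz":-1,"twist":2},{"dx":-3,"dy":17,"dz":-1,"twist":3},{"dx":-4,"dy":23,"dz":-1,"twist":4},{"dx":-5,"dy":29,"dz":-1,"twist":5.2},{"dx":-5,"dy":35,"dz":-1,"twist":5.2},{"dx":-4.9,"dy":40.8,"dz":0,"twist":5.2},{"dx":-4.9,"dy":40.8,"dz":0,"twist":5.2},{"dx":-4.9,"dy":40.8,"dz":0,"twist":5.2}]' 100
python3 go.py .556 .0314 .129 87.3
```

```text
pos [ 0.4889 -0.3741  0.2516] z axis [-0.0012  0.0012 -1.    ] yaw 92.5 F [0.5 0.9 0.1] t 14.9
d cm [-8.47 40.22  0.2 ] twist 5.2
time: 16.02
eef_pos: [0.52, 0.0348, 0.2511]
tcp_rot: [0.023, 1.0, -0.0, -0.001]
contact_force: [-0.2, -0.2, 0.2]
opening: 0.998
finger_force: 0.0
pos [0.52   0.0348 0.2511] z axis [-2.6e-03 -3.0e-04 -1.0e+00] yaw 87.33 F [-0.2 -0.2  0.2] t 16.025
d cm [-3.64 -0.17 12.2 ] twist 0.03
```

```bash
python3 -m pendant '[{"dx":-3.6,"dy":-0.2,"dz":0,"twist":0},{"dx":-3.6,"dy":-0.2,"dz":1,"twist":0},{"dx":-3.6,"dy":-0.2,"dz":5,"twist":0},{"dx":-3.6,"dy":-0.2,"dz":9,"twist":0},{"dx":-3.6,"dy":-0.2,"dz":11.5,"twist":0},{"dx":-3.6,"dy":-0.2,"dz":12.2,"twist":0},{"dx":-3.6,"dy":-0.2,"dz":12.2,"twist":0},{"dx":-3.6,"dy":-0.2,"dz":12.2,"twist":0}]'
python3 go.py .556 .0314 .129 87.3
python3 - <<'E'
from h import *
c=cam("wrist");s=ctrl.get_state();p=s["eef_pos"];w=cloud(c)-p;M=R.from_quat(s["tcp_rot"]).as_matrix();q=w@M
m=(c["img"].max(-1)<55)&(abs(q[...,1])<.035)&(q[...,0]<.06)&(q[...,0]>0)&(q[...,2]<-.015)&(q[...,2]>-.06)
t=q[m];print(len(t),np.percentile(t,[1,50,99],0).round(4))
E
```

```text
time: 17.02
eef_pos: [0.5574, 0.0309, 0.132]
tcp_rot: [0.024, 1.0, -0.0, 0.001]
contact_force: [0.6, -0.0, 0.8]
opening: 1.0
finger_force: 0.0
pos [0.5574 0.0309 0.132 ] z axis [ 2.6e-03 -4.0e-04 -1.0e+00] yaw 87.27 F [ 0.6 -0.   0.8] t 17.025
d cm [0.15 0.05 0.3 ] twist -0.03
16832 [[ 0.0012 -0.0184 -0.0508]
 [ 0.0334  0.0029 -0.0419]
 [ 0.0514  0.0244 -0.0269]]
```

```bash
python3 -m pendant '[{"dx":0.1,"dy":0.2,"dz":0.3,"twist":0},{"dx":0.1,"dy":0.2,"dz":0.3,"twist":0},{"dx":0.1,"dy":0.2,"dz":0.3,"twist":0}]'
python3 -m pendant '[{"dx":0,"dy":0,"dz":0,"twist":0},{"dx":0,"dy":0,"dz":0,"twist":0},{"dx":0,"dy":0,"dz":0,"twist":0},{"dx":0,"dy":0,"dz":0,"twist":0},{"dx":0,"dy":0,"dz":0,"twist":0},{"dx":0,"dy":0,"dz":0,"twist":0}]' 35 50
python3 -m pendant '[{"dx":1.0,"dy":0,"dz":-1.0,"twist":0},{"dx":2.0,"dy":0,"dz":-2.0,"twist":0},{"dx":3.5,"dy":0,"dz":-3.5,"twist":0},{"dx":5.0,"dy":0,"dz":-5.0,"twist":0},{"dx":6.5,"dy":0,"dz":-6.5,"twist":0},{"dx":8,"dy":0,"dz":-8.0,"twist":0},{"dx":8.5,"dy":0,"dz":-10,"twist":0},{"dx":8.5,"dy":0,"dz":-12,"twist":0},{"dx":8.5,"dy":0,"dz":-12,"twist":0}]'
python3 go.py .511 -.285 .20 92.5
```

```text
time: 17.45
eef_pos: [0.5556, 0.0335, 0.1275]
tcp_rot: [0.023, 1.0, -0.0, 0.0]
contact_force: [-0.6, -0.2, -0.3]
opening: 1.001
finger_force: 0.0
time: 18.2
eef_pos: [0.5556, 0.0337, 0.1278]
tcp_rot: [0.024, 1.0, 0.0, 0.0]
contact_force: [-1.4, 2.6, 3.1]
opening: 0.534
finger_force: 51.4
time: 19.32
eef_pos: [0.471, 0.0371, 0.2493]
tcp_rot: [0.024, 1.0, -0.0, 0.002]
contact_force: [-0.7, -0.6, -1.6]
opening: 0.533
finger_force: 51.3
pos [0.471  0.0371 0.2493] z axis [ 0.0042 -0.0011 -1.    ] yaw 87.29 F [-0.7 -0.6 -1.6] t 19.325
d cm [ -5.5  -31.98   4.99] twist -5.21
```

```bash
python3 -m pendant '[{"dx":-1,"dy":-4,"dz":-1,"twist":0},{"dx":-2,"dy":-10,"dz":-1,"twist":-2},{"dx":-3,"dy":-16,"dz":-1,"twist":-3},{"dx":-4,"dy":-21,"dz":0,"twist":-4},{"dx":-5,"dy":-26,"dz":2,"twist":-5.2},{"dx":-5.5,"dy":-30,"dz":4,"twist":-5.2},{"dx":-5.5,"dy":-32.3,"dz":5,"twist":-5.2},{"dx":-5.5,"dy":-32.3,"dz":5,"twist":-5.2},{"dx":-5.5,"dy":-32.3,"dz":5,"twist":-5.2}]'
python3 go.py .511 -.288 .0445 92.5
python3 - <<'E'
from h import *
c=cam("wrist");w=cloud(c);p=ctrl.get_state()["eef_pos"];x,y,z=w[...,0],w[...,1],w[...,2]
q=w[(abs(y-p[1])<.02)&(x<p[0]+.03)&(x>p[0]-.08)&(abs(z-p[2])<.06)]-p
for a in np.arange(-.07,.03,.01):
    t=q[(q[:,0]>a)&(q[:,0]<a+.01)]
    if len(t):print((a+.005).round(3),np.median(t[:,2]).round(4))
E
```

```text
time: 20.45
eef_pos: [0.5105, -0.2869, 0.1978]
tcp_rot: [-0.022, 1.0, 0.0, 0.0]
contact_force: [0.6, -0.4, -1.6]
opening: 0.525
finger_force: 51.6
pos [ 0.5105 -0.2869  0.1978] z axis [ 3.e-04  3.e-04 -1.e+00] yaw 92.54 F [ 0.6 -0.4 -1.6] t 20.45
d cm [-0.04 -0.12 15.33] twist 0.04
-0.055 0.0306
-0.045 0.0387
-0.035 0.051
-0.025 0.0515
-0.015 0.0439
-0.005 0.0356
0.005 0.0288
0.015 0.0207
0.025 0.013
```

```bash
python3 -m pendant '[{"dx":0,"dy":-0.1,"dz":4,"twist":0},{"dx":0,"dy":-0.1,"dz":8,"twist":0},{"dx":0,"dy":-0.1,"dz":11,"twist":0},{"dx":0,"dy":-0.1,"dz":13.5,"twist":0},{"dx":0,"dy":-0.1,"dz":14.8,"twist":0},{"dx":0,"dy":-0.1,"dz":15.2,"twist":0},{"dx":0,"dy":-0.1,"dz":15.3,"twist":0},{"dx":0,"dy":-0.1,"dz":15.3,"twist":0}]'
python3 -m pendant '[{"dx":0,"dy":0,"dz":0.3,"twist":0},{"dx":0.6,"dy":0,"dz":0.8,"twist":0},{"dx":1.1,"dy":0,"dz":1.3,"twist":0},{"dx":1.6,"dy":0,"dz":1.9,"twist":0},{"dx":1.9,"dy":0,"dz":2.5,"twist":0},{"dx":2.2,"dy":0,"dz":3.1,"twist":0},{"dx":2.3,"dy":0,"dz":3.4,"twist":0},{"dx":2.3,"dy":0,"dz":3.5,"twist":0},{"dx":2.3,"dy":0,"dz":3.5,"twist":0}]' - 22
python3 go.py .488 -.288 .011 92.5
```

```text
time: 21.5
eef_pos: [0.5111, -0.2893, 0.0456]
tcp_rot: [-0.022, 1.0, -0.001, 0.001]
contact_force: [0.2, -0.6, -0.9]
opening: 0.532
finger_force: 51.8
time: 22.62
eef_pos: [0.4865, -0.2909, 0.0122]
tcp_rot: [-0.022, 1.0, -0.0, -0.001]
contact_force: [-11.1, 2.2, 15.5]
opening: 0.529
finger_force: 54.0
pos [ 0.4865 -0.2909  0.0122] z axis [-3.e-03 -4.e-04 -1.e+00] yaw 92.57 F [-11.1   2.2  15.5] t 22.625
d cm [-0.16  0.28  0.12] twist 0.07
```

```bash
python3 -m pendant '[{"dx":-0.3,"dy":0,"dz":-0.2,"twist":0},{"dx":-0.3,"dy":0,"dz":-0.2,"twist":0},{"dx":-0.3,"dy":0,"dz":-0.2,"twist":0},{"dx":-0.3,"dy":0,"dz":-0.2,"twist":0}]' 62 22
python3 -m pendant '[{"dx":0,"dy":0,"dz":-1,"twist":0},{"dx":0,"dy":0,"dz":-3,"twist":0},{"dx":0,"dy":0,"dz":-7,"twist":0},{"dx":0,"dy":0,"dz":-13,"twist":0},{"dx":0,"dy":0,"dz":-19,"twist":0},{"dx":0,"dy":0,"dz":-24,"twist":0},{"dx":0,"dy":0,"dz":-24,"twist":0},{"dx":0,"dy":0,"dz":-24,"twist":0}]'
python3 - <<'E'
from h import *
c=cam("wrist");w=cloud(c);save(c,"w7.png")
x,y,z=w[...,0],w[...,1],w[...,2]
for a,b in((-.43,-.335),(-.325,-.24)):
    t=w[(z>.028)&(z<.08)&(x>.36)&(x<.62)&(y<b)&(y>a)]
    print(len(t),cv2.minAreaRect(t[:,:2].astype(np.float32)*1000));A=np.c_[t[:,:2]-t[:,:2].mean(0),np.ones(len(t))];print(np.linalg.lstsq(A,t[:,2],rcond=None)[0])
E
python3 go.py .42 -.0155 .25 87.3
```

```text
time: 23.12
eef_pos: [0.4903, -0.2895, 0.011]
tcp_rot: [-0.022, 1.0, 0.0, -0.0]
contact_force: [-0.4, -0.8, 0.5]
opening: 0.626
finger_force: 0.0
time: 24.12
eef_pos: [0.4902, -0.2895, 0.2522]
tcp_rot: [-0.022, 1.0, -0.0, 0.0]
contact_force: [0.2, -0.2, -0.6]
opening: 0.622
finger_force: 0.0
5118 ((489.0274963378906, -376.7331848144531), (109.07095336914062, 46.56404113769531), 2.742424726486206)
[ 0.00810453 -0.025124    0.03740264]
4983 ((490.5648193359375, -291.44158935546875), (109.89118957519531, 46.02842330932617), 2.557096004486084)
[ 0.00906713 -0.00045195  0.03745487]
pos [ 0.4898 -0.2892  0.2507] z axis [-0.0012  0.001  -1.    ] yaw 92.5 F [-0.4  0.2 -0.8] t 24.175
d cm [ 5.78 27.65  0.1 ] twist 5.2
```

View pics/w7.png

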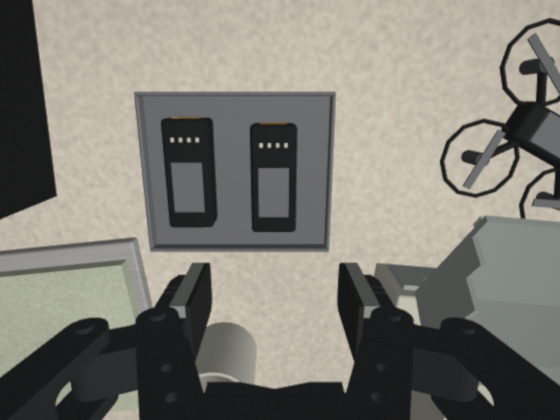

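Both packs lie flat and side by side in the tray (pack_b at (188,172), pack_a at (273,177)). I'll shut the gripper and move in front of the tab.

```bash
python3 -m pendant '[{"dx":1,"dy":5,"dz":0,"twist":1},{"dx":2,"dy":11,"dz":0,"twist":2},{"dx":3,"dy":17,"dz":0,"twist":3},{"dx":4,"dy":23,"dz":0,"twist":4},{"dx":4.3,"dy":27.6,"dz":0,"twist":5.2},{"dx":4.3,"dy":27.6,"dz":0,"twist":5.2},{"dx":4.3,"dy":27.6,"dz":0,"twist":5.2},{"dx":4.3,"dy":27.6,"dz":0,"twist":5.2}]' 0 40
python3 go.py .440 -.0166 .159 87.3
```

```text
time: 25.18
eef_pos: [0.4354, -0.0169, 0.2508]
tcp_rot: [0.024, 1.0, 0.0, -0.001]
contact_force: [0.6, 0.3, -0.1]
opening: -0.002
finger_force: 0.0
pos [ 0.4354 -0.0169  0.2508] z axis [-1.3e-03  1.0e-04 -1.0e+00] yaw 87.2 F [ 0.6  0.3 -0.1] t 25.175
d cm [-0.47  0.05  9.18] twist -0.1
```

```bash
python3 -m pendant '[{"dx":0,"dy":0,"dz":5,"twist":0},{"dx":0,"dy":0,"dz":9.2,"twist":0},{"dx":0,"dy":0,"dz":9.2,"twist":0},{"dx":0,"dy":0,"dz":9.2,"twist":0}]'
python3 -m pendant '[{"dx":-0.8,"dy":0,"dz":0,"twist":0},{"dx":-1.5,"dy":0,"dz":0,"twist":0},{"dx":-2.0,"dy":0,"dz":-0.6,"twist":0},{"dx":-2.5,"dy":0,"dz":-1.3,"twist":0},{"dx":-3.3,"dy":0,"dz":-2.1,"twist":0},{"dx":-4.1,"dy":0,"dz":-2.9,"twist":0},{"dx":-5.0,"dy":0,"dz":-3.6,"twist":0},{"dx":-5.9,"dy":0,"dz":-4.3,"twist":0}]'
python3 go.py .538 -.021 .220 87.3
```

```text
time: 25.68
eef_pos: [0.4365, -0.0168, 0.1609]
tcp_rot: [0.024, 1.0, -0.0, 0.001]
contact_force: [0.2, -0.0, 1.2]
opening: -0.0
finger_force: 0.0
time: 26.68
eef_pos: [0.4942, -0.0189, 0.2033]
tcp_rot: [0.023, 1.0, -0.0, -0.001]
contact_force: [-3.5, -0.6, -0.2]
opening: 0.003
finger_force: 1.8
pos [ 0.4942 -0.0189  0.2033] z axis [-2.4e-03 -8.0e-04 -1.0e+00] yaw 87.32 F [-3.5 -0.6 -0.2] t 26.675
d cm [-4.38 -0.01 -1.68] twist 0.02
```

```bash
python3 -m pendant '[{"dx":-1.0,"dy":0,"dz":-0.5,"twist":0},{"dx":-2.0,"dy":0,"dz":-1.0,"twist":0},{"dx":-3.0,"dy":0,"dz":-1.4,"twist":0},{"dx":-3.8,"dy":0,"dz":-1.7,"twist":0},{"dx":-4.4,"dy":0,"dz":-1.8,"twist":0},{"dx":-4.6,"dy":0,"dz":-1.8,"twist":0},{"dx":-4.6,"dy":0,"dz":-1.8,"twist":0}]'
```

```text
time: 27.55
eef_pos: [0.5353, -0.0205, 0.2206]
tcp_rot: [0.023, 1.0, 0.0, -0.009]
contact_force: [-21.0, 0.1, 14.1]
opening: -0.0
finger_force: 10.8
```

```bash
python3 -m pendant '[{"dx":1.5,"dy":0,"dz":0,"twist":0},{"dx":3.5,"dy":0,"dz":0,"twist":0},{"dx":5,"dy":0,"dz":-5,"twist":0},{"dx":5,"dy":0,"dz":-10,"twist":0},{"dx":5,"dy":0,"dz":-14,"twist":0},{"dx":5,"dy":0,"dz":-14,"twist":0},{"dx":5,"dy":0,"dz":-14,"twist":0},{"dx":5,"dy":0,"dz":-14,"twist":0}]'
python3 - <<'E'
from h import *
c=cam("wrist");w=cloud(c);save(c,"w8.png");save(cam("top"),"top8.png")
x,y,z=w[...,0],w[...,1],w[...,2]
t=w[(z>.222)&(z<.245)&(x>.5)&(x<.6)&(abs(y+.025)<.05)];print("tab",t.min(0),t.max(0))
a=cv2.imread("pics/top0.png");b=cv2.imread("pics/top8.png")
cv2.imwrite("pics/cmp.png",cv2.resize(b[60:320,20:510],None,fx=1.6,fy=1.6))
E
```

```text
time: 28.55
eef_pos: [0.4899, -0.0183, 0.3581]
tcp_rot: [0.024, 1.0, 0.0, -0.002]
contact_force: [-0.1, -0.1, -0.1]
opening: -0.006
finger_force: 0.0
tab [ 0.54850471 -0.04022428  0.22237867] [ 0.55023888 -0.00548199  0.22268605]
```

View pics/cmp.png

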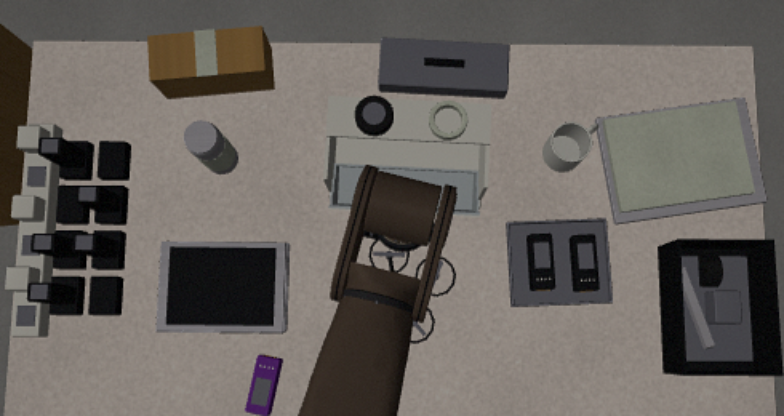

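The packs sit in the tray at (540,262) and (585,262), everything else is where it was, and the bin looks home. The tab reading was partly occluded, so I'll check it in the scene view.

Run:
```python
from h import *
for n in("wrist","scene"):
    c=cam(n);w=cloud(c)
    for nm,w in((n,w),(n+" before",np.load("w1.npy" if n=="wrist" else "scene0.npy"))):
        x,y,z=w[...,0],w[...,1],w[...,2]
        t=w[(z>.205)&(z<.25)&(x>.5)&(x<.6)&(abs(y+.025)<.03)];print(nm,len(t),t.min(0).round(4),t.max(0).round(4),np.percentile(t,[5,50,95],0).round(4).tolist())
```

```text
wrist 122 [ 0.5486 -0.0544  0.205 ] [0.5615 0.0047 0.2249] [[0.549, -0.0536, 0.2058], [0.5521, -0.038, 0.2122], [0.5604, 0.0003, 0.2236]]
wrist before 355 [ 0.5461 -0.0547  0.2051] [0.5636 0.0046 0.2359] [[0.5473, -0.0519, 0.2059], [0.5509, -0.0348, 0.2197], [0.5606, 0.0011, 0.2351]]
scene 140 [ 0.5467 -0.0525  0.205 ] [0.5649 0.0041 0.2422] [[0.5493, -0.0453, 0.2072], [0.5575, -0.0264, 0.2249], [0.5631, -0.0035, 0.238]]
scene before 144 [ 0.5465 -0.054   0.205 ] [0.5651 0.0036 0.2415] [[0.5491, -0.0463, 0.2069], [0.5578, -0.0272, 0.2262], [0.5635, -0.0036, 0.2369]]
```

The scene view matches the start to within 1 mm, so the bin is home. Handing in.

```bash
python3 -c "
from plant import ctrl
print(ctrl.sign_off())"
```

```text
the job is handed in; nothing more can be done
None
```

The job is handed in: both packs lie flat, side by side and released in the tray, the bin is back home, and nothing else looks moved in the last top view. The hand-in returned no verdict.

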